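Load the vapour doser, clamp its cartridge and switch it on under the guard

ROBOT

A 6-joint arm with a two-finger parallel gripper is mounted at the origin on a cart in front of the work surface, level with it; the furniture and walls round the work are solid. World frame = base frame: x ahead of the robot, y to its left, z up, the work surface at z = 0. Lengths are in mm, angles in rad, forces in N, time in s.
With the tool pointing down it reaches from about 350 to 1000 mm from the base axis. Payload 7.1 kg.
Tool frame: the origin (TCP) lies at the very end of the fingers, on their centre line; the grasp point (between the pads) lies 19 mm behind it (robot.pinch_z is the z of the grasp point in the tool frame, in mm); z points along the fingers, y is the line along which they close (so a half turn about z gives the same grasp; the last joint's range is limited). The gripper opens to 85 mm and grips with 20 to 120 N. Pads are 22 mm wide; open, the fingers measure 114 mm over their backs; the gripper's body (76 mm by 85 mm) begins 54 mm behind the grasp point. The pads swing forward as they close: fully open they stand 13 mm farther back than shut.
Start: joints at [-1.249, 0.423, 1.63, -0, 1.089, -0.019], TCP at [208.918, -589.032, 231.319] pointing down, gripper open.
Joint ranges: [-3, 3], [-0.9, 2.11], [0.09, 2.58], [-1.31, 4.45], [0.11, 2.69], [-2.54, 2.54]. Speed limits (rad/s): [2.39, 2.39, 3.01, 3.14, 3.14, 3.14].

INTERFACE

Orientations are given as a unit quaternion [x, y, z, w].
In Python, from bench import monitor, cams, robot, finder gives the robot as it stands.
- The arm moves only by the shell command python3 -m handwheel 'ROWS' [FORCE]. ROWS is a JSON object of lists of equal length, an entry for each row: "offset": the shift along the world's x, y, z as a fraction of full scale, a list of three; "twist": the turn, a rotation vector about the world's x, y, z as a fraction of full scale, a list of three; "claw": the opening, from -1 (shut) to 1 (fully open), so that 0 is half open. A call has 1 to 12 rows; each row shifts and turns the commanded pose from where the row before left it; what a row does not reach is not made up. Full scale, the value 1, is 0.02 m for a shift and 5 degrees for a turn. A row lasts 1/12 s, in which the tool goes at most 41.7 mm and 7.16 degrees, less where a joint would pass 70% of its speed; a pose out of reach is approached as far as the arm can. A call with a number of a shift or a turn outside -1 to 1 is refused whole. A call with a gripper value outside its range is refused whole. The fingers move at their own pace and stop on an object; FORCE is the grip in N (left out, the last holds). Time passes only in rows, so rows that do not move let the fingers close. It gives the time, the measured TCP pose, the force, the opening and the grip force at its end, in the units of the state.
- monitor.sense(): the state, without advancing time (a new reading comes with each control period).
- cams.get_image(name): name is "scene" or "top" or "wrist"; returns (picture, depth): 400x640x3 uint8, blue, green, red; 400x640 float32, mm along the optical axis (not along the pixel's ray), 0 where there is no reading.
- cams.calibration(name): a dict with "fx", "fy", "cx", "cy" (pixels), "xyz" and "rotation" of the camera in the world. Camera axes: x right, y up, looking along -z (the intrinsics and any distortion apply to the point x, -y, -z); pixel columns grow to the right and rows downward; lengths in mm; the calibration is good to about 2 mm. A picture is of the moment at which its call begins: read the wrist's pose just before it. calibration takes no time and is no camera call; for the wrist camera it gives the pose at the moment of the call.
- robot.close_job(): hands the job in; it is judged then, once.
Trained networks look in the newest picture that a camera, given by its name, has taken for a name from the list of things; names that differ only in an ending like _2 or _b are one class to them, and where a whole thing is asked for, a point or a joint stands for the part that bears it (a point fixed in the world has none). Each returns a list of dicts, best first, with "conf" (0 to 1); they miss things now and then, are a little off and sometimes report something else, mostly with a low value. They report only what shows in the picture. A call takes as long as a camera call.
- finder.boxes_of(query, camera): "point" ([x, y, z] in mm, in the coordinates of the camera as it stood for that picture, good to about 4 mm: the middle of the surface that is visible of it).
The state is a dict: "time": time; "joints": joint angles; "dq": joint speeds; "joint_efforts": joint torques, N m; "position": TCP position; "orientation": TCP orientation; "force": force on the tool from outside, world axes, zero at the start; "wrist_torque": the same for the moment, N m; "width": opening from 0.0 (shut) to 1.0 (fully open); "grip_force": force on a finger pad.
Only numpy, scipy, OpenCV 4.12 (cv2) and the standard library are available. Lean on these libraries where they do the work, as an engineer would, in place of code of your own. Each camera call takes 0.05 s, during which the arm holds its last target. There are 200 camera calls.

TASK

Fit the long cartridge from the rack into the vapour doser: stand it in the cradle with its round port towards the rubber seal, and turn the cam knob its full quarter turn so that the cartridge is drawn tight onto the seal. Only then lift the hinged guard, flip the switch beneath it over to on, and lower the guard fully shut again. Keep the cartridge upright throughout, and leave the other things on the bench where they stand.

Things in the scene. Friction and masses are not known exactly. Their poses are not given: they have to be found in the camera images.
- doser: White bench doser, fixed: base spans x -105 to +115, y -140 to +58 mm, top 18 mm above the worktop. Origin on the worktop below the middle of the undrawn cradle. x points away from the robot, from cam knob over cradle to seal and head; y left; z up. Head at x +52 to +115, y -55 to +55 mm, 105 mm high, with an outlet stub 131 mm high at x +98, y +40. Guarded switch at y -100 mm.
- cartridge_mid (a point): Centre of the long white cartridge, a closed block 62 (x) x 36 (y) x 50 mm (z), 0.15 kg; x points to the end with the round port, z up. Starts in either bay of the rack; the bay walls leave only its ends to grip. In the cradle, seal and back wall stand close to its ends, so there only its sides can be gripped: set it down on the worktop in between and take it the other way.
- cartridge_port (a point): Middle of the round port (22 mm ring, flush) on the +x end of the long cartridge, 25 mm above its underside. The worktop on which the cartridge can be set down ends at x = 0.76 m and, on the right, at y = -0.14 m; nearer than x = 0.41 m it is taken up by a kidney dish and a book (fixed).
- short_cartridge_mid (a point): Centre of the other, short cartridge (46 x 36 x 40 mm), which stays in the rack's other bay.
- rack: White two-bay cartridge rack, 80 (x) x 96 mm (y), fixed; origin under its centre, z up. Bay centres at y -23 and +23 mm, bay floors 4 mm above the worktop; upright walls at y -46, 0, +46 mm, 44 mm long in x, 4 mm thick, 50 mm high. Bays are open at both x ends but for a lip 10 mm high at x -36.5 and +36.5 mm. The cartridges' axes lie along the rack's.
- cradle_seat (a point): Middle of the top of the cradle's floor, 23 mm above the worktop, axes as the doser's. The cartridge stands here (+-3 mm), x along x. Side lips 42 mm apart inside, 48 mm outside, tops 33 mm above the worktop; back wall inside at x -34 mm, top at 40 mm; open towards the seal, whose face is at x +36 mm. The cam draws the cradle 12 mm towards the seal; its back wall pushes the cartridge along.
- seal_face (a point): Middle of the face of the black rubber seal (28 mm across) on the head, 48 mm above the worktop; sprung (0.8 N/mm), gives way up to 8 mm in +x of the doser. A cartridge drawn tight pushes it back about 4 mm.
- cam_knob (a joint): Turn of the cam knob in rad: 0 released (handle bar along the doser's x), 1.57 fully turned (bar along y). Grows clockwise seen from above. Friction about 0.1 N m; stays where it is left.
- cam_grip (a point): Centre of the grey handle bar of the cam knob, on its upright axis, 52 mm above the worktop; bar 48 mm long, 10 mm thick, 22 mm tall (41 to 63 mm above the worktop). The point turns with the knob, the bar along its x. Axis at x -77 mm of the doser.
- guard (a joint): Angle of the grey guard hood over the switch in rad: 0 shut, grows as its near edge (towards the robot) is lifted, stop at 1.9. Stiff hinge (0.06 N m): stays at any angle.
- guard_hinge (a point): Middle of the guard's hinge line, which runs along the doser's y, 30 mm above the worktop; axes as the doser's. The hood is 64 mm wide in y and, shut, reaches from the hinge 67 mm towards the robot; its top is then 60 mm above the worktop.
- guard_tab (a point): Centre of the finger tab on the near upper edge of the guard: 20 mm wide in y, 9 mm thick, sticks out 32 mm from the hood's front. Turns with the guard; shut it lies at x -85 mm, z +24.5 mm from guard_hinge.
- toggle (a joint): Switch lever in rad: 0 off (leaning to the doser's +y side, towards the cradle), 0.9 on (leaning to -y). Snaps over past its middle at 0.45; takes about half a newton at the tip. Hinge line along the doser's x at y -100 mm (lever at x -22 mm), 22 mm above the worktop.
- toggle_tip (a point): Tip of the round steel switch lever (24 mm long from its hinge, 10 mm thick), under the guard.
- mixing_cup_mid (a point): Centre of a small white cup, 42 mm across, 32 mm tall, a bystander beside the rack.
- bur_block_mid (a point): Middle of a block with rotary bits, 36 (x) x 92 (y) x 51 mm, a bystander.
- nail_brush_mid (a point): Centre of a white nail brush, 36 (x) x 98 (y) x 32 mm, a bystander left of the doser.
- mouth_mirror_mid (a point): Middle of a steel mouth mirror lying flat in front of the doser, 22 (x) x 159 (y) x 17 mm, a bystander.
- nail_clipper_mid (a point): Middle of a steel nail clipper lying flat right of the doser, 15 (x) x 80 (y) x 12 mm, a bystander.
- denture_box_mid (a point): Centre of a white soaking box, 91 x 91 x 94 mm, a bystander.
- forceps_jar_mid (a point): A point 61 mm up in a steel jar 69 mm across with forceps standing in it, 202 mm tall in all, a bystander.

How it is judged:
By the outcome, as a careful person would: the job done as asked, in the order asked, and still so for the second after the job is handed in, with the robot touching nothing.
It also fails if it takes over 72 s, if anything falls off the work surface, if the arm or the gripper's body presses on something with over 40 N, if the wrist force passes 120 N, or if a joint passes its speed limit or range.

## Working session

There is one attempt and no reset: what is moved stays moved. The work goes in short steps, Python scripts to look and compute and a shell command to move; the robot and the scene stay as the last step left them, time stands still between calls to the robot, and variables do not carry over. Pictures are saved under pics/ and viewed, at most 10 in all, crops included, and the job is handed in when it is done.

```bash
mkdir -p pics; ls
cat > h.py <<'E'
import numpy as np, cv2, sys
from bench import monitor, cams, robot, finder
from scipy.spatial.transform import Rotation as R
def rot(c):
    r=np.array(c["rotation"],float)
    return r if r.shape==(3,3) else R.from_quat(r).as_matrix()
def toworld(cal,p):
    return rot(cal)@np.array(p)+np.array(cal["xyz"])
def cloud(cal,d):
    v,u=np.mgrid[0:d.shape[0],0:d.shape[1]]
    P=np.stack([(u-cal["cx"])/cal["fx"]*d,-(v-cal["cy"])/cal["fy"]*d,-d],-1)
    return P@rot(cal).T+np.array(cal["xyz"])
E
python3 - <<'E'
from h import *
s=monitor.sense();print(s)
for n in("scene","top"):
    c=cams.calibration(n);print(n,c)
    im,d=cams.get_image(n);cv2.imwrite(f"pics/{n}0.png",im);np.save(f"pics/{n}0.npy",d)
    for q in "doser cartridge_mid cartridge_port short_cartridge_mid rack cam_grip guard_tab guard mixing_cup_mid bur_block_mid nail_brush_mid mouth_mirror_mid nail_clipper_mid denture_box_mid forceps_jar_mid seal_face".split():
        r=finder.boxes_of(q,n)[:2]
        print(q,[(np.round(toworld(c,b["point"])).tolist(),round(b["conf"],2)) for b in r])
E
```

```text
pics
{'time': 0.0, 'joints': array([-1.24899744e+00,  4.23857455e-01,  1.63069286e+00, -5.49406195e-05,
        1.08862585e+00, -1.89906606e-02]), 'dq': array([-7.47447236e-04, -1.12127988e-03,  2.89121996e-04,  4.03084446e-05,
       -4.14090110e-04, -1.57888801e-03]), 'joint_efforts': array([ 1.25806157e-03, -5.57378840e+01, -2.81744742e+01,  5.34478318e-05,
        7.46580918e-03, -7.35620205e-06]), 'position': array([ 208.73418246, -588.52235731,  230.53420711]), 'orientation': array([ 9.85515429e-01,  1.69583937e-01, -1.43467674e-04, -7.79029111e-04]), 'force': array([-0.17382264, -0.39301365, -0.58822599]), 'wrist_torque': array([ 0.04924486, -0.01283431,  0.04013871]), 'grip_force': 0.0, 'width': 0.9986526455098836}
scene {'fx': 470.9694076851721, 'fy': 470.9694076851721, 'cx': 316.25684069029194, 'cy': 199.81189460715035, 'xyz': array([ 723.11040394, -469.50428807,  931.3004689 ]), 'rotation': array([0.30413698, 0.05087356, 0.14032849, 0.94086157])}
doser [([594.0, 158.0, 27.0], 0.71), ([446.0, 152.0, 6.0], 0.47)]
cartridge_mid [([595.0, -71.0, 56.0], 0.55)]
cartridge_port [(
[... 1282 characters left out ...]
, 0.78), ([698.0, 351.0, 81.0], 0.64)]
cam_grip [([488.0, 200.0, 45.0], 0.56), ([578.0, 172.0, 20.0], 0.36)]
guard_tab [([551.0, 103.0, 58.0], 0.59)]
guard [([548.0, 107.0, 57.0], 0.75), ([576.0, 171.0, 18.0], 0.51)]
mixing_cup_mid [([498.0, -73.0, 20.0], 0.44)]
bur_block_mid [([728.0, -69.0, 21.0], 0.78), ([582.0, 291.0, 24.0], 0.66)]
nail_brush_mid [([584.0, 295.0, 22.0], 0.59)]
mouth_mirror_mid [([444.0, 143.0, 3.0], 0.65), ([497.0, -71.0, 22.0], 0.49)]
nail_clipper_mid [([562.0, 210.0, 24.0], 0.72), ([604.0, 49.0, 12.0], 0.5)]
denture_box_mid [([328.0, 268.0, 90.0], 0.72)]
forceps_jar_mid [([698.0, 348.0, 81.0], 0.91), ([586.0, -50.0, 52.0], 0.61)]
seal_face [([605.0, 210.0, 55.0], 0.4)]
```

View pics/scene0.png

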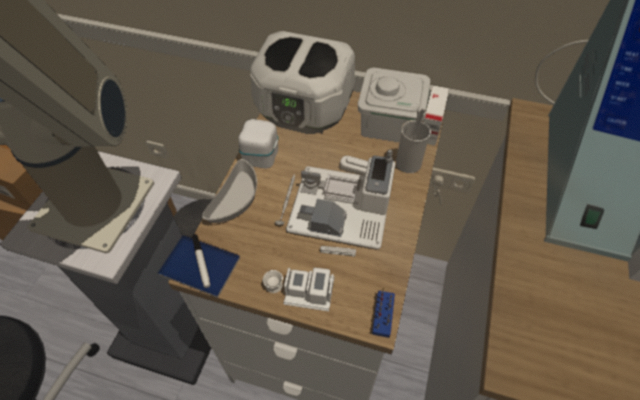

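View pics/top0.png

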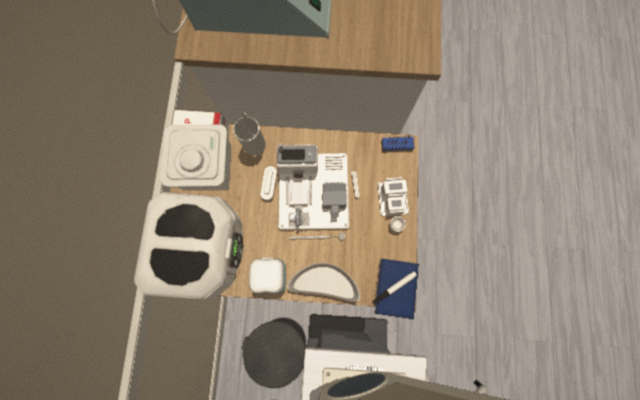

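The scene view shows the doser at about (340,205), with its knob at (310,178), guard at (325,215) and head at (375,185). The rack is at (310,288), with two white cartridges side by side and their axes roughly along world y. Both views agree. Next I'll fit poses from the depth data.

```bash
cat >> h.py <<'E'
def rect(P,zlo,zhi,box):
    m=(P[...,2]>zlo)&(P[...,2]<zhi)&(P[...,0]>box[0])&(P[...,0]<box[1])&(P[...,1]>box[2])&(P[...,1]<box[3])
    q=P[m][:,:2].astype(np.float32)
    if len(q)<8: return len(q)
    r=cv2.minAreaRect(q); return len(q),np.round(r[0],1),np.round(r[1],1),round(r[2],1),round(float(np.median(P[m][:,2])),1)
E
python3 - <<'E'
from h import *
for n in("scene","top"):
    c=cams.calibration(n);P=cloud(c,np.load(f"pics/{n}0.npy"))
    print(n,"table",np.round(np.median(P[(abs(P[...,2])<15)&(P[...,0]>430)&(P[...,0]<700)&(P[...,1]>-20)&(P[...,1]<20)][:,2]),1))
    print("short/long top",rect(P,35,46,(500,660,-130,0)),rect(P,50,62,(500,660,-130,0)))
    print("rack",rect(P,1.5,62,(515,660,-135,0)))
    print("base",rect(P,13,23,(440,760,60,275)))
    print("head",rect(P,98,112,(500,760,60,285)))
    print("hood",rect(P,54,66,(480,700,50,160)))
    print("knob",rect(P,55,70,(450,540,160,240)))
    # columns ortho picture
    im=cv2.imread(f"pics/{n}0.png")
    o=np.zeros((560,380,3),np.uint8)
    ...
im=cv2.imread("pics/scene0.png")[150:312,240:404]
cv2.imwrite("pics/crop0.png",cv2.resize(im,None,fx=3.6,fy=3.6,interpolation=cv2.INTER_CUBIC))
c=cams.calibration("wrist");s=monitor.sense();
from scipy.spatial.transform import Rotation as R
T=R.from_quat(s["orientation"]);print(c["fx"],c["cx"],c["cy"],T.inv().apply(c["xyz"]-s["position"]),(T.inv()*R.from_matrix(rot(c))).as_matrix().round(3))
E
```

```text
scene table 0.1
short/long top (427, array([572.9, -64.6]), array([95.2, 53.7]), 3.0, 43.3) (517, array([571.6, -61.5]), array([95.5, 62. ]), 7.9, 53.6)
rack (2147, array([587.7, -66.1]), array([131.8, 144.7]), 89.6, 34.7)
base (3378, array([563., 168.]), array([246.9, 205.6]), 4.9, 18.0)
head (777, array([652.6, 213.5]), array([ 49.8, 103.3]), 4.6, 104.8)
hood (640, array([588.3, 115.1]), array([180.4,  69.8]), 12.9, 59.9)
knob (99, array([492.1, 200.6]), array([46.9, 12.9]), 4.2, 61.3)
top table -1.0
short/long top (277, array([568.4, -59.1]), array([94.6, 61.4]), 8.0, 42.4) (277, array([569.3, -60.1]), array([94.2, 61.6]), 8.8, 52.6)
rack (1073, array([587.5, -64.2]), array([143.5, 126.1]), 0.7, 41.8)
base (3237, array([561.5, 167.2]), array([244.4, 197.3]), 4.0, 17.3)
head (670, array([649.2, 216.1]), array([ 48.6, 101.8]), 4.0, 104.3)
hood (457, array([566.4, 111.3]), array([143.5,  65.8]), 12.9, 58.8)
knob (70, array([490. , 201.7]), array([46.1,  8.2]), 4.7, 61.4)
316.20482608846464 317.3408799308115 197.8857395757662 [  75.24334673    0.32301628 -142.79782994] [[-0.001  0.956  0.295]
 [ 1.     0.001  0.001]
 [ 0.     0.295 -0.956]]
```

View pics/crop0.png

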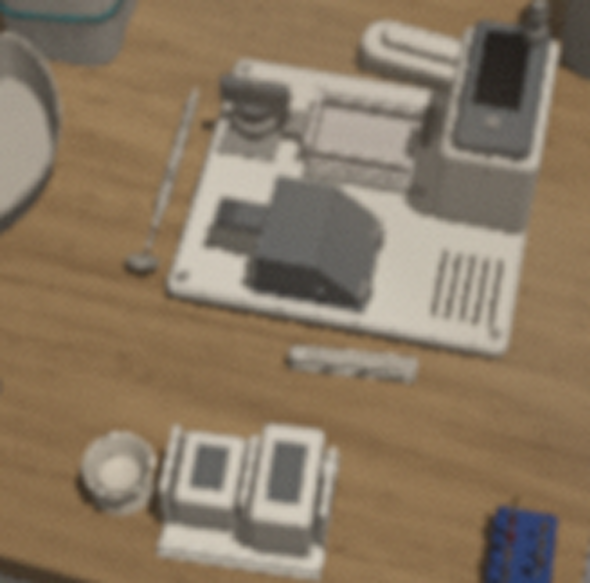

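The crop shows the knob bar at (255,95), lying along the doser's x, the empty cradle at (365,140), the guard shut with its tab at (235,220), and the long cartridge on the right (290,490). Its near end shows no port, so the port probably faces +y. I'll move over the scene for a closer look with the wrist camera.

```bash
python3 -m handwheel '{"offset":[[0.6,1,0],[0.6,1,0],[0.6,1,0],[0.6,1,0],[0.6,1,0],[0.6,1,0],[0.6,1,0],[0.6,1,0],[0.6,1,0],[0.6,1,0],[0.6,1,0],[0.6,1,0]],"twist":[[0,0,-0.1],[0,0,-0.1],[0,0,-0.1],[0,0,-0.1],[0,0,-0.1],[0,0,-0.1],[0,0,-0.1],[0,0,-0.1],[0,0,-0.1],[0,0,-0.1],[0,0,-0.1],[0,0,-0.1]],"claw":[1,1,1,1,1,1,1,1,1,1,1,1]}'
python3 -m handwheel '{"offset":[[0.6,1,0],[0.6,1,0],[0.6,1,0],[0.6,1,0],[0.6,1,0],[0.6,1,0],[0.6,1,0],[0.6,1,0],[0.6,1,0],[0.6,1,0],[0.6,1,0],[0.6,1,0]],"twist":[[0,0,-0.1],[0,0,-0.1],[0,0,-0.1],[0,0,-0.1],[0,0,-0.1],[0,0,-0.1],[0,0,-0.1],[0,0,-0.1],[0,0,-0.1],[0,0,-0.1],[0,0,-0.1],[0,0,-0.1]],"claw":[1,1,1,1,1,1,1,1,1,1,1,1]}'
python3 -m handwheel '{"offset":[[0.8,1,0],[0.8,1,0],[0.8,1,0],[0.8,1,0],[0.8,1,0],[0.8,1,0],[0.8,1,0],[0,0,0],[0,0,0]],"twist":[[0,0,0],[0,0,0],[0,0,0],[0,0,0],[0,0,0],[0,0,0],[0,0,0],[0,0,0],[0,0,0]],"claw":[1,1,1,1,1,1,1,1,1]}'
python3 - <<'E'
from h import *
s=monitor.sense();print(s["time"],s["position"],s["joints"].round(2),R.from_quat(s["orientation"]).as_matrix()[:,0].round(3))
c=cams.calibration("wrist");im,d=cams.get_image("wrist");cv2.imwrite("pics/w1.png",im);np.save("pics/w1.npy",d)
P=cloud(c,d);np.save("pics/w1P.npy",P)
print("table",np.median(P[(abs(P[...,2])<12)&(P[...,0]>430)&(P[...,0]<700)&(P[...,1]>-20)&(P[...,1]<20)][:,2]))
for q in "cartridge_mid cartridge_port short_cartridge_mid rack cam_grip guard_tab guard seal_face".split():
    print(q,[(np.round(toworld(c,b["point"])).tolist(),round(b["conf"],2)) for b in finder.boxes_of(q,"wrist")[:2]])
print("long",rect(P,51,57,(500,660,-130,0)),"short",rect(P,41,46,(500,660,-130,0)))
print("head",rect(P,101,108,(500,760,60,285)));print("base",rect(P,15,21,(440,760,50,275)));print("knob",rect(P,58,66,(450,540,160,240)))
print("hood+tab",rect(P,53,63,(440,640,50,160)))
E
```

```text
time: 2.7
position: [353.4, -348.1, 231.5]
orientation: [0.993, 0.117, 0.0, 0.0]
force: [0.7, -1.2, -0.2]
width: 1.001
grip_force: 0.0
time: 3.7
position: [497.5, -108.0, 231.5]
orientation: [0.998, 0.065, 0.0, 0.0]
force: [-0.8, -0.0, 0.7]
width: 1.0
grip_force: 0.0
time: 4.45
position: [609.2, 31.9, 231.0]
orientation: [0.998, 0.067, -0.0, 0.0]
force: [-0.6, -0.9, -0.2]
width: 1.0
grip_force: 0.0
4.45 [609.24013638  31.89501242 231.03062758] [ 0.03  0.4   1.66 -0.    1.08  1.47] [ 0.991  0.133 -0.   ]
table 0.03466627111544085
cartridge_mid [([596.0, -50.0, 57.0], 0.66)]
cartridge_port [([597.0, -51.0, 55.0], 0.79), ([330.0, 219.0, 54.0], 0.73)]
short_cartridge_mid [([550.0, -59.0, 42.0], 0.93)]
rack [([575.0, -44.0, 10.0], 0.7)]
cam_grip [([494.0, 201.0, 53.0], 0.63), ([564.0, 104.0, 63.0], 0.39)]
guard_tab [([562.0, 107.0, 62.0], 0.77), ([334.0, 223.0, 53.0], 0.51)]
guard [([564.0, 107.0, 62.0], 0.9), ([599.0, -53.0, 61.0], 0.49)]
seal_face [([606.0, 205.0, 58.0], 0.73), ([609.0, 169.0, 32.0], 0.48)]
long (1788, array([572. , -61.3]), array([93.6, 61.2]), 9.0, 53.9) short (1320, array([572.9, -60.8]), array([93.9, 60.8]), 9.1, 43.9)
head (7261, array([652.4, 214.1]), array([ 49.8, 104.3]), 4.5, 105.5)
base (13664, array([564.4, 166.5]), array([244.2, 196.3]), 4.2, 18.1)
knob (405, array([492.7, 201.5]), array([47.4, 10.7]), 4.7, 62.6)
hood+tab (3092, array([573.7, 111.4]), array([151.2,  68.6]), 13.9, 60.1)
```

View pics/w1.png

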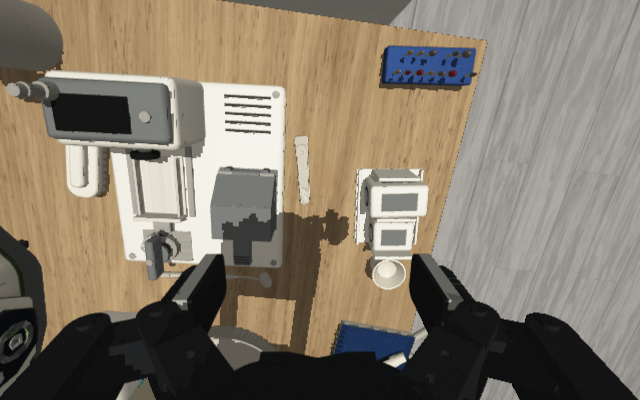

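```bash
cat >> h.py <<'E'
D0=np.array([569.2,207.4]);DY=np.radians(4.5)
def todos(P):
    q=P.copy();c,s=np.cos(DY),np.sin(DY);x=P[...,0]-D0[0];y=P[...,1]-D0[1]
    q[...,0]=c*x+s*y;q[...,1]=-s*x+c*y;return q
def fromdos(p):
    c,s=np.cos(DY),np.sin(DY);return np.array([D0[0]+c*p[0]-s*p[1],D0[1]+s*p[0]+c*p[1]])
E
python3 - <<'E'
from h import *
P=np.load("pics/w1P.npy");Q=todos(P)
print("long",rect(P,52.3,57,(560,640,-130,0)),"short",rect(P,42,46,(520,572,-130,0)))
def ext(n,b):
    m=np.ones(P.shape[:2],bool)
    for i in range(3): m&=(Q[...,i]>b[2*i])&(Q[...,i]<b[2*i+1])
    q=Q[m];print(n,len(q),np.percentile(q,[2,50,98],axis=0).round(1).tolist())
ext("hoodtop",(-70,40,-150,-60,58.5,63))
ext("tab",(-130,-52,-115,-85,50,63))
ext("hood all",(-140,40,-150,-60,25,66))
ext("cradle floor",(-30,30,-17,17,20,26));ext("lips",(-40,40,-30,30,30,36));ext("backwall",(-45,-25,-25,25,37,43))
ext("seal",(20,50,-20,20,35,70))
for x in range(-110,30,10):
    m=(abs(Q[...,0]-x)<5)&(abs(Q[...,1]+100)<8)&(Q[...,2]>-5)&(Q[...,2]<90)
    if m.any(): print(x,np.percentile(Q[m][:,2],[5,50,95]).round(1),end=" ")
im=cv2.imread("pics/w1.png")[160:300,340:450]
cv2.imwrite("pics/c1.png",cv2.resize(im,None,fx=4.2,fy=4.2,interpolation=cv2.INTER_CUBIC))
E
```

```text
long (1663, array([594. , -57.9]), array([34.6, 60. ]), 8.7, 54.0) short (1110, array([549.7, -62.7]), array([47.6, 44.8]), 8.7, 43.9)
hoodtop 2380 [[-65.7, -129.8, 58.7], [-28.0, -99.7, 60.4], [-7.0, -69.2, 61.9]]
tab 385 [[-77.4, -109.4, 56.0], [-64.6, -100.1, 59.0], [-52.6, -90.0, 60.7]]
hood all 4851 [[-70.8, -131.3, 31.3], [-11.3, -100.8, 58.7], [23.0, -69.1, 61.7]]
cradle floor 1450 [[-28.7, -15.5, 21.6], [0.8, 0.2, 23.2], [28.3, 16.3, 24.6]]
lips 513 [[-34.9, -24.2, 30.2], [-7.8, 5.0, 32.7], [29.6, 24.2, 35.5]]
backwall 208 [[-39.1, -23.8, 37.5], [-36.1, 0.5, 39.9], [-34.1, 24.0, 41.4]]
seal 295 [[35.8, -13.1, 41.6], [40.9, -4.1, 57.2], [44.7, 11.3, 62.7]]
-110 [-0.5  0.2  1.1] -100 [15.9 17.8 18.9] -90 [16.8 18.2 19.3] -80 [17.4 19.  59.5] -70 [18.  59.1 60.5] -60 [57.9 58.9 59.9] -50 [57.8 59.4 61.1] -40 [59.5 60.6 61.7] -30 [59.3 60.4 61.9] -20 [59.3 60.5 61.7] -10 [57.4 60.  61.5] 0 [48.  52.3 56.5] 10 [38.  42.7 47. ] 20 [18.4 34.1 37.7]
```

View pics/c1.png

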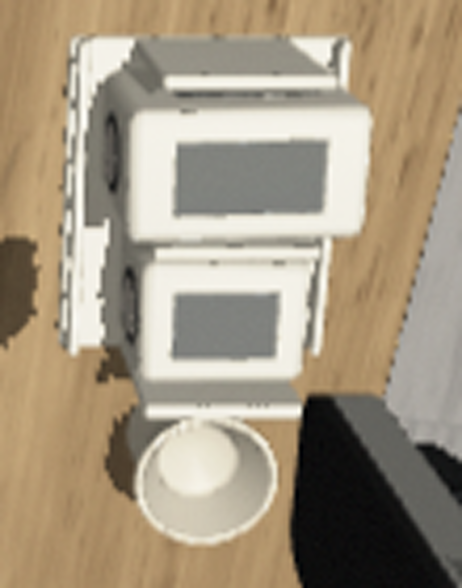

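Port rings are visible on the left (+y) ends at (110,155), so the cartridge yaw is about 98.7°. Now I'll grip its ends.

```bash
python3 -m handwheel '{"offset":[[-0.15,-0.9,0],[-0.15,-0.9,0],[-0.15,-0.9,0],[-0.15,-0.9,0],[-0.15,-0.9,0],[0,0,-1],[0,0,-1],[0,0,-1],[0,0,-1],[0,0,-1],[0,0,-1],[0,0,-1]],"twist":[[0,0,0.04],[0,0,0.04],[0,0,0.04],[0,0,0.04],[0,0,0.04],[0,0,0],[0,0,0],[0,0,0],[0,0,0],[0,0,0],[0,0,0],[0,0,0]],"claw":[1,1,1,1,1,1,1,1,1,1,1,1]}'
python3 -m handwheel '{"offset":[[0,0,-1],[0,0,-1],[0,0,-1],[0,0,-0.6],[0,0,0],[0,0,0],[0,0,0],[0,0,0],[0,0,0],[0,0,0],[0,0,0]],"twist":[[0,0,0],[0,0,0],[0,0,0],[0,0,0],[0,0,0],[0,0,0],[0,0,0],[0,0,0],[0,0,0],[0,0,0],[0,0,0]],"claw":[1,1,1,1,1,-0.2,-0.2,-0.2,-0.2,-0.2,-0.2]}' 40
```

```text
time: 5.9
position: [593.9, -59.3, 90.6]
orientation: [0.997, 0.074, 0.0, 0.0]
force: [-0.0, -0.7, -0.0]
width: 1.002
grip_force: 0.0
time: 6.82
position: [594.9, -59.1, 20.6]
orientation: [0.997, 0.074, 0.001, 0.0]
force: [-0.8, 0.1, 6.9]
width: 0.722
grip_force: 45.4
```

```bash
python3 -m handwheel '{"offset":[[0,0,0.3],[0,0,0.6],[0,0,0.9],[0,0,1],[0,0,1],[-0.7,0.3,0],[-1,0.45,0],[-1,0.45,0],[-1,0.45,0],[-1,0.45,0],[-1,0.45,0],[-0.95,0.35,0]],"twist":[[0,0,0],[0,0,0],[0,0,0],[0,0,0],[0,0,0],[0,0,0],[0,0,0],[0,0,0],[0,0,0],[0,0,0],[0,0,0],[0,0,0]],"claw":[-0.2,-0.2,-0.2,-0.2,-0.2,-0.2,-0.2,-0.2,-0.2,-0.2,-0.2,-0.2]}' 40
python3 -m handwheel '{"offset":[[0,0,0],[0,0,-0.6],[0,0,-1],[0,0,-1],[0,0,-0.6],[0,0,0]],"twist":[[0,0,0],[0,0,0],[0,0,0],[0,0,0],[0,0,0],[0,0,0]],"claw":[-0.2,-0.2,-0.2,-0.2,-0.2,-0.2]}'
python3 - <<'E'
from h import *
im,d=cams.get_image("scene");cv2.imwrite("pics/s2.png",cv2.resize(im[180:330,210:390],None,fx=4,fy=4,interpolation=cv2.INTER_CUBIC))
E
```

```text
time: 7.82
position: [459.8, -0.5, 96.1]
orientation: [0.997, 0.074, 0.0, -0.0]
force: [0.2, -0.4, -1.4]
width: 0.721
grip_force: 44.8
time: 8.32
position: [460.2, -1.1, 30.0]
orientation: [0.997, 0.074, -0.001, -0.0]
force: [0.3, 0.8, -1.2]
width: 0.723
grip_force: 44.6
```

View pics/s2.png

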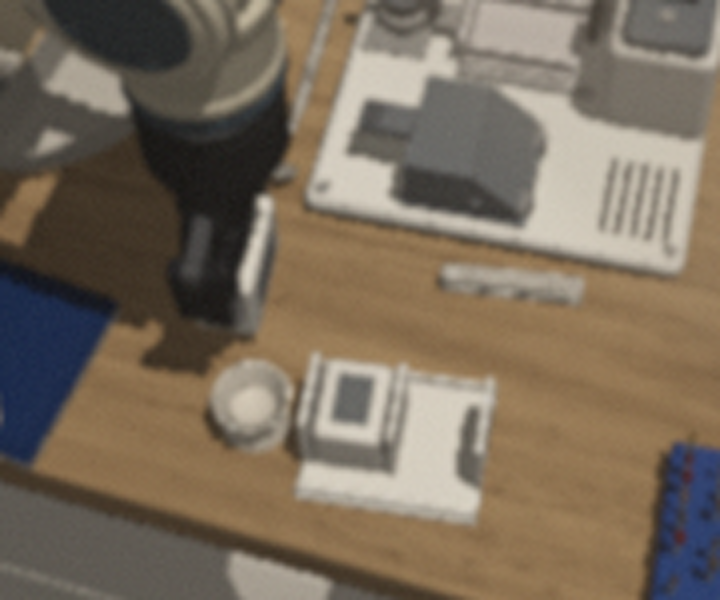

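The cartridge is held upright at (250,265), clear of the cup and the book, and the short cartridge is undisturbed. Lowering it to the worktop.

```bash
python3 -m handwheel '{"offset":[[0,0,-0.3],[0,0,-0.25],[0,0,-0.1],[0,0,0]],"twist":[[0,0,0],[0,0,0],[0,0,0],[0,0,0]],"claw":[-0.2,-0.2,-0.2,-0.2]}'
```

```text
time: 8.7
position: [461.0, -1.1, 18.3]
orientation: [0.997, 0.074, 0.0, 0.0]
force: [-0.2, -0.8, -1.2]
width: 0.723
grip_force: 44.6
```

```bash
python3 -m handwheel '{"offset":[[0,0,-0.1],[0,0,-0.05],[0,0,0]],"twist":[[0,0,0],[0,0,0],[0,0,0]],"claw":[-0.2,-0.2,-0.2]}'
```

```text
time: 8.95
position: [461.3, -1.0, 16.5]
orientation: [0.997, 0.074, 0.0, 0.0]
force: [-3.4, 0.6, 16.0]
width: 0.72
grip_force: 46.6
```

```bash
python3 -m handwheel '{"offset":[[0,0,0.05],[0,0,0],[0,0,0],[0,0,0.5],[0,0,1],[0,0,1],[0,0,1],[0,0,0.5],[0,0,0],[0,0,0],[0,0,0],[0,0,0]],"twist":[[0,0,0],[0,0,0],[0,0,0],[0,0,0],[0,0,0],[0,0,0],[0,0,0],[0,0,1],[0,0,1],[0,0,1],[0,0,1],[0,0,1]],"claw":[0.75,0.75,0.75,0.75,0.75,0.75,0.75,0.75,0.75,0.75,0.75,0.75]}'
python3 -m handwheel '{"offset":[[0,0,0],[0,0,0],[0,0,0],[0,0,0],[0,0,0],[0,0,0],[0,0,0],[0,0,0],[0,0,0],[0,0,0],[0,0,0],[0,0,0]],"twist":[[0,0,1],[0,0,1],[0,0,1],[0,0,1],[0,0,1],[0,0,1],[0,0,1],[0,0,1],[0,0,1],[0,0,1],[0,0,1],[0,0,1]],"claw":[0.4,0.4,0.4,0.4,0.4,0.4,0.4,0.4,0.4,0.4,0.4,0.4]}'
python3 -m handwheel '{"offset":[[0,0,0],[0,0,0]],"twist":[[0,0,1],[0,0,0]],"claw":[0.4,0.4]}'
python3 - <<'E'
from h import *
s=monitor.sense();X=R.from_quat(s["orientation"]).as_matrix()[:,0];print(s["joints"].round(2),np.degrees(np.arctan2(X[1],X[0])))
c=cams.calibration("wrist");im,d=cams.get_image("wrist");P=cloud(c,d);cv2.imwrite("pics/w3.png",im)
print(rect(P,44,54,(415,520,-60,70)))
c=cams.calibration("scene");im,d=cams.get_image("scene");P=cloud(c,d);print(rect(P,44,54,(415,520,-60,70)))
E
```

```text
time: 9.95
position: [461.0, -1.0, 97.1]
orientation: [0.957, 0.29, 0.0, 0.0]
force: [0.0, -0.0, -0.0]
width: 0.873
grip_force: 0.0
time: 10.95
position: [460.9, -1.0, 96.9]
orientation: [0.683, 0.73, 0.0, 0.0]
force: [0.2, -0.3, 0.2]
width: 0.702
grip_force: 0.0
time: 11.12
position: [460.9, -1.0, 96.8]
orientation: [0.651, 0.759, 0.0, 0.0]
force: [-1.4, 0.4, 0.0]
width: 0.702
grip_force: 0.0
[-0.03  0.41  2.07 -0.    0.66 -0.18] 98.70301009275511
(4893, array([459.6,  -0.7]), array([36.1, 61.6]), 8.4, 50.0)
(415, array([460.4,  -1.7]), array([36.7, 63.1]), 7.7, 49.9)
```

```bash
python3 -m handwheel '{"offset":[[0,0,-1],[0,0,-1],[0,0,-1],[0,0,-0.65],[0,0,-0.25],[0,0,0],[0,0,0],[0,0,0],[0,0,0],[0,0,0],[0,0,0]],"twist":[[0,0,0],[0,0,0],[0,0,0],[0,0,0],[0,0,0],[0,0,0],[0,0,0],[0,0,0],[0,0,0],[0,0,0],[0,0,0]],"claw":[0.4,0.4,0.4,0.4,0.4,0.4,-0.6,-0.6,-0.6,-0.6,-0.6]}' 40
```

```text
time: 12.13
position: [461.6, -1.1, 19.2]
orientation: [0.653, 0.758, 0.0, 0.001]
force: [-0.1, -0.6, 7.7]
width: 0.419
grip_force: 41.2
```

```bash
python3 -m handwheel '{"offset":[[0,0,0.4],[0,0,0.8],[0,0,1],[0,0,1],[0,0,1],[0,0,1],[0,0,0.8],[0.283,0.549,0],[0.283,0.549,0],[0.283,0.549,0],[0.283,0.549,0],[0.283,0.549,0]],"twist":[[0,0,0],[0,0,0],[0,0,0],[0,0,0],[0,0,0],[0,0,0],[0,0,0],[0,0,-0.992],[0,0,-0.992],[0,0,-0.992],[0,0,-0.992],[0,0,-0.992]],"claw":[-0.6,-0.6,-0.6,-0.6,-0.6,-0.6,-0.6,-0.6,-0.6,-0.6,-0.6,-0.6]}' 40
python3 -m handwheel '{"offset":[[0.283,0.549,0],[0.283,0.549,0],[0.283,0.549,0],[0.283,0.549,0],[0.283,0.549,0],[0.283,0.549,0],[0.283,0.549,0],[0.283,0.549,0],[0.283,0.549,0],[0.283,0.549,0],[0.283,0.549,0],[0.283,0.549,0]],"twist":[[0,0,-0.992],[0,0,-0.992],[0,0,-0.992],[0,0,-0.992],[0,0,-0.992],[0,0,-0.992],[0,0,-0.992],[0,0,-0.992],[0,0,-0.992],[0,0,-0.992],[0,0,-0.992],[0,0,-0.992]],"claw":[-0.6,-0.6,-0.6,-0.6,-0.6,-0.6,-0.6,-0.6,-0.6,-0.6,-0.6,-0.6]}'
python3 -m handwheel '{"offset":[[0.283,0.549,0],[0.283,0.549,0],[0,0,0],[0,0,-1],[0,0,-1],[0,0,0]],"twist":[[0,0,-0.992],[0,0,-0.992],[0,0,0],[0,0,0],[0,0,0],[0,0,0]],"claw":[-0.6,-0.6,-0.6,-0.6,-0.6,-0.6]}'
python3 - <<'E'
from h import *
s=monitor.sense();X=R.from_quat(s["orientation"]).as_matrix()[:,0];print(s["joints"].round(2),np.degrees(np.arctan2(X[1],X[0])),s["position"])
im,d=cams.get_image("scene");cv2.imwrite("pics/s4.png",cv2.resize(im[130:260,270:430],None,fx=4.5,fy=4.5,interpolation=cv2.INTER_CUBIC))
c=cams.calibration("scene");Q=todos(cloud(c,d))
# cartridge top region just over
m=(abs(Q[...,0])<60)&(abs(Q[...,1])<25)&(Q[...,2]>112-6)&(Q[...,2]<125);print(len(Q[m]),np.percentile(Q[m],[2,50,98],axis=0).round(1) if m.any() else "")
E
```

```text
time: 13.13
position: [489.2, 54.4, 139.0]
orientation: [0.801, 0.598, 0.0, 0.0]
force: [0.3, -0.8, -2.4]
width: 0.41
grip_force: 40.3
time: 14.13
position: [557.0, 186.1, 138.8]
orientation: [0.993, 0.121, -0.0, 0.0]
force: [-0.8, 0.2, -2.3]
width: 0.416
grip_force: 40.3
time: 14.63
position: [565.5, 206.3, 95.4]
orientation: [0.999, 0.039, -0.003, 0.001]
force: [-1.7, -1.8, -1.8]
width: 0.414
grip_force: 40.3
[ 0.33  0.57  1.76 -0.    0.82  1.82] 4.433301559532041 [565.52078493 206.2665713   95.40981837]
146 [[-33.1 -23.2 106.6]
 [ 14.2 -16.7 120.5]
 [ 28.2  14.8 124.9]]
```

View pics/s4.png

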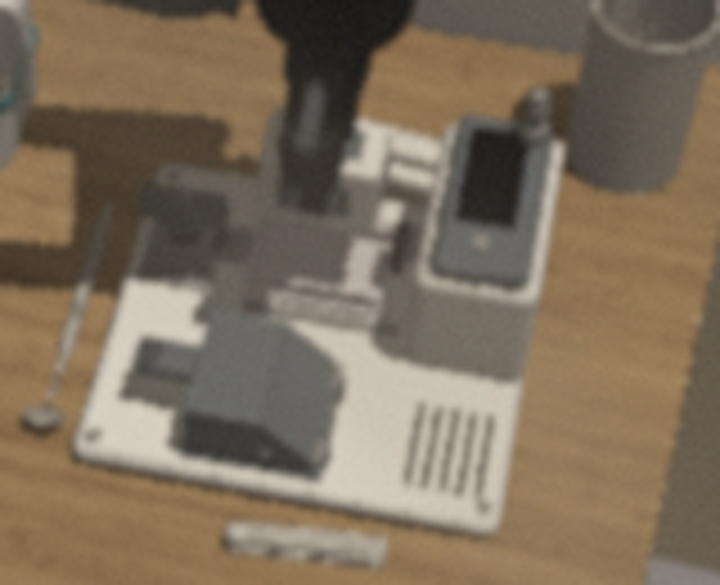

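Cartridge held level over the cradle at (315,240), with the lips visible below at (325,305). I'll correct x by +4 mm and y by +1 mm, then lower.

```bash
python3 -m handwheel '{"offset":[[0.1,0.03,-0.3],[0.09,0.03,-0.7],[0,0,-0.7],[0,0,-0.3],[0,0,0],[0,0,0]],"twist":[[0,0,0],[0,0,0],[0,0,0],[0,0,0],[0,0,0],[0,0,0]],"claw":[-0.6,-0.6,-0.6,-0.6,-0.6,-0.6]}' 40
python3 -c "
from h import *
s=monitor.sense();print(s['orientation'],todos(s['position'][None]))"
```

```text
time: 15.18
position: [571.0, 208.9, 58.4]
orientation: [0.999, 0.038, -0.001, 0.0]
force: [-7.8, 1.0, 7.9]
width: 0.417
grip_force: 50.7
[ 9.99289914e-01  3.76589428e-02 -1.21304383e-03  1.00380634e-05] [[ 1.96166774  1.36314389 58.44340962]]
```

```bash
python3 -m handwheel '{"offset":[[-0.05,-0.05,0],[0,0,0],[0,0,0]],"twist":[[0,0,0],[0,0,0],[0,0,0]],"claw":[-0.6,-0.6,-0.6]}'
python3 - <<'E'
from h import *
s=monitor.sense();print(s['orientation'].round(4),todos(s['position'][None]).round(1),s["wrist_torque"].round(2),s["joints"].round(3))
for n in("scene","wrist","top"):
    c=cams.calibration(n);im,d=cams.get_image(n);Q=todos(cloud(c,d))
    if n=="wrist": cv2.imwrite("pics/w5.png",im)
    for z0,z1 in((80,86),(86,92),(92,100)):
        m=(abs(Q[...,0])<50)&(abs(Q[...,1])<18)&(Q[...,2]>z0)&(Q[...,2]<z1);print(n,z0,len(Q[m]),np.percentile(Q[m],[2,50,98],axis=0).round(1).tolist() if m.sum()>5 else "")
E
```

```text
time: 15.43
position: [570.6, 208.0, 58.7]
orientation: [0.999, 0.038, -0.001, -0.0]
force: [-5.9, 1.3, 7.3]
width: 0.417
grip_force: 50.6
[ 9.993e-01  3.770e-02 -5.000e-04 -1.000e-04] [[ 1.5  0.5 58.7]] [0.18 0.68 0.01] [3.300e-01 6.320e-01 1.757e+00 1.000e-03 7.530e-01 1.824e+00]
scene 80 59 [[-29.1, -17.6, 80.3], [-20.2, -6.7, 83.0], [35.6, 13.3, 85.8]]
scene 86 30 [[-2.8, -17.2, 86.1], [29.4, -8.4, 89.9], [32.7, 14.7, 91.8]]
scene 92 32 [[12.0, -17.5, 92.3], [26.2, -7.3, 96.3], [30.0, 13.9, 99.3]]
wrist 80 1890 [[-28.4, -16.5, 80.1], [32.0, 0.3, 83.2], [35.9, 16.9, 85.9]]
wrist 86 2382 [[-17.3, -17.0, 86.1], [28.5, 0.0, 89.2], [32.9, 17.0, 91.9]]
wrist 92 3995 [[-6.1, -17.6, 92.2], [9.5, -0.4, 96.2], [29.0, 17.7, 99.9]]
top 80 0 
top 86 0 
top 92 0
```

View pics/w5.png

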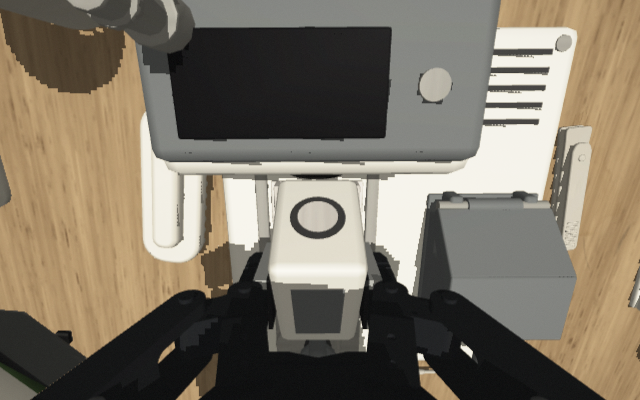

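The wrist picture shows the cartridge pitched nose-up in the grip, with the port at (318,217) facing the camera and the front touching the seal. It swung during the fast carry. I'll take it back to the worktop, set it flat and regrip lower and harder.

```bash
python3 -m handwheel '{"offset":[[-0.15,0,0.1],[-0.2,0,0.4],[0,0,0.8],[0,0,1],[0,0,0.8],[0,0,0.4],[-0.15,-0.3,0],[-0.35,-0.6,0],[-0.5,-0.9,0],[-0.5,-0.9,0],[-0.5,-0.9,0],[-0.5,-0.9,0]],"twist":[[0,0,0],[0,0,0],[0,0,0],[0,0,0],[0,0,0],[0,0,0],[0,0,0],[0,0,0],[0,0,0],[0,0,0],[0,0,0],[0,0,0]],"claw":[-0.6,-0.6,-0.6,-0.6,-0.6,-0.6,-0.6,-0.6,-0.6,-0.6,-0.6,-0.6]}' 100
python3 -m handwheel '{"offset":[[-0.5,-0.9,0],[-0.5,-0.9,0],[-0.5,-0.9,0],[-0.5,-0.9,0],[-0.4,-0.9,0],[-0.4,-0.8,0],[-0.3,-0.4,0],[0,0,-0.5],[0,0,-0.8],[0,0,-0.8],[0,0,-0.8],[0,0,-0.3]],"twist":[[0,0,0],[0,0,0],[0,0,0],[0,0,0],[0,0,0],[0,0,0],[0,0,0],[0,0,0],[0,0,0],[0,0,0],[0,0,0],[0,0,0]],"claw":[-0.6,-0.6,-0.6,-0.6,-0.6,-0.6,-0.6,-0.6,-0.6,-0.6,-0.6,-0.6]}'
python3 -c "
from h import *
c=cams.calibration('wrist');s=monitor.sense();print(s['position']);im,d=cams.get_image('wrist');Q=todos(cloud(c,d));cv2.imwrite('pics/w6.png',im)
t=todos(s['position'][None])[0]
for x in range(-40,50,6):
    m=(abs(Q[...,0]-t[0]-x)<2)&(abs(Q[...,1]-t[1])<8)&(Q[...,2]<t[2]+70)&(Q[...,2]>5)
    if m.any(): print(x,np.median(Q[m][:,2]-t[2]).round(1),end='; ')
"
```

```text
time: 16.58
position: [511.8, 115.9, 126.9]
orientation: [0.999, 0.037, -0.001, 0.0]
force: [0.8, -0.2, -1.6]
width: 0.409
grip_force: 99.6
time: 17.58
position: [450.7, 4.1, 61.8]
orientation: [0.999, 0.037, -0.002, -0.0]
force: [-0.9, -0.5, -0.7]
width: 0.408
grip_force: 99.7
[450.66598029   4.13962698  61.84301922]
-28 22.6; -22 26.0; -16 29.0; -10 32.3; -4 35.3; 2 38.4; 8 41.4; 14 44.1; 20 45.0; 26 36.1; 32 26.2; 38 12.8;
```

```bash
python3 -m handwheel '{"offset":[[0,0,-0.5],[0,0,-0.7],[0,0,-0.4],[0,0,0],[0,0,0],[0.05,0,-0.15],[0.05,0,-0.15],[0.05,0,-0.15],[0,0,-0.1],[0,0,0]],"twist":[[0,0,0],[0,0,0],[0,0,0],[0,0,0],[0,0,0],[0,0,0],[0,0,0],[0,0,0],[0,0,0],[0,0,0]],"claw":[-0.6,-0.6,-0.6,-0.6,-0.6,-0.6,-0.6,-0.6,-0.6,-0.6]}' 20
python3 -c "
from h import *
c=cams.calibration('wrist');s=monitor.sense();print(s['position']);im,d=cams.get_image('wrist');Q=todos(cloud(c,d));
t=todos(s['position'][None])[0]
for x in range(-40,50,6):
    m=(abs(Q[...,0]-t[0]-x)<2)&(abs(Q[...,1]-t[1])<8)&(Q[...,2]<t[2]+70)&(Q[...,2]>5)
    if m.any(): print(x,np.median(Q[m][:,2]).round(1),end='; ')
"
```

```text
time: 18.47
position: [457.1, 3.9, 24.0]
orientation: [0.999, 0.037, 0.002, 0.0]
force: [-4.9, 1.6, 38.7]
width: 0.412
grip_force: 105.5
[457.13472185   3.86262633  23.99920074]
-28 48.0; -22 51.2; -16 54.0; -10 57.0; -4 59.7; 2 62.6; 8 65.4; 14 68.0; 20 69.1; 26 60.2; 32 49.3; 38 34.9;
```

```bash
python3 -m handwheel '{"offset":[[0,0,0],[0,0,0],[0,0,0]],"twist":[[0,0,0],[0,0,0],[0,0,0]],"claw":[-0.12,-0.1,-0.1]}' 20
cat > slope.py <<'E'
from h import *
c=cams.calibration('wrist');s=monitor.sense();im,d=cams.get_image('wrist');W=cloud(c,d);Q=todos(W)
t=todos(s['position'][None])[0];print(t.round(1))
for x in range(-40,50,6):
    m=(abs(Q[...,0]-t[0]-x)<2)&(abs(Q[...,1]-t[1])<8)&(Q[...,2]<t[2]+70)&(Q[...,2]>5)
    if m.any(): print(x,np.median(Q[m][:,2]).round(1),end='; ')
E
python3 slope.py
```

```text
time: 18.77
position: [455.7, 3.8, 21.6]
orientation: [0.999, 0.037, 0.0, 0.0]
force: [0.4, -0.6, -0.1]
width: 0.454
grip_force: 0.0
[-129.2 -194.1   21.6]
-10 47.7; -4 50.0; 2 50.2; 8 50.5; 14 50.5; 20 50.5; 26 50.4; 32 50.5; 38 50.4; 44 50.2;
```

```bash
python3 -m handwheel '{"offset":[[0,0,0],[0,0,0],[0,0,0.5],[0,0,1],[0,0,1],[0,0,0.5],[0,0,0]],"twist":[[0,0,0],[0,0,0],[0,0,0],[0,0,0],[0,0,0],[0,0,0],[0,0,0]],"claw":[0.4,0.4,0.4,0.4,0.4,0.4,0.4]}' 100
python3 slope.py
python3 - <<'E'
from h import *
for n in("wrist","scene"):
    c=cams.calibration(n);im,d=cams.get_image(n);P=cloud(c,d);print(n,rect(P,45,54,(400,540,-60,70)))
s=monitor.sense();X=R.from_quat(s["orientation"]).as_matrix()[:,0];print(s["position"],np.degrees(np.arctan2(X[1],X[0])))
E
```

```text
time: 19.4
position: [456.8, 3.8, 83.5]
orientation: [0.999, 0.037, 0.002, 0.0]
force: [0.1, 0.2, -0.8]
width: 0.7
grip_force: 0.0
[-128.  -194.2   83.5]
-10 48.8; -4 50.2; 2 50.3; 8 50.5; 14 50.4; 20 50.5; 26 50.4; 32 50.4; 38 50.4; 44 50.1; wrist (6386, array([501.,  -9.]), array([ 61.5, 119.5]), 57.4, 50.0)
scene (409, array([489.8, -20.1]), array([ 64.2, 103.3]), 23.6, 49.8)
[454.97264014   3.79777949  81.02977183] 4.284380259470452
```

Run:
```python
from h import *
for n in("wrist","scene"):
    c=cams.calibration(n);im,d=cams.get_image(n);P=cloud(c,d);print(n,rect(P,46,54,(400,515,-24,70)))
s=monitor.sense();X=R.from_quat(s["orientation"]).as_matrix();print(s["position"],X.round(4).tolist())
```

```text
wrist (6169, array([478.8,   5.1]), array([61. , 35.9]), 4.5, 50.1)
scene (382, array([479.5,   4.2]), array([60.5, 37. ]), 4.5, 49.7)
[454.60184732   3.78587113  80.52563868] [[0.9972, 0.0747, -0.0016], [0.0747, -0.9972, 0.0], [-0.0016, -0.0001, -1.0]]
```

```bash
python3 -m handwheel '{"offset":[[0.6,0.03,0],[0.6,0.03,0],[0,0,-0.6],[0,0,-1],[0,0,-1],[0,0,-0.5],[0,0,-0.2],[0,0,0],[0,0,0]],"twist":[[0,0,0.02],[0,0,0.02],[0,0,0],[0,0,0],[0,0,0],[0,0,0],[0,0,0],[0,0,0],[0,0,0]],"claw":[0.4,0.4,0.4,0.4,0.4,0.4,0.4,0.4,0.4]}' 100
```

```text
time: 20.4
position: [479.2, 5.0, 15.3]
orientation: [0.999, 0.039, -0.0, -0.0]
force: [0.6, 0.5, 0.0]
width: 0.7
grip_force: 0.0
```

```bash
python3 -m handwheel '{"offset":[[0,0,0],[0,0,0],[0,0,0],[0,0,0],[0,0,0],[0,0,0.1],[0,0,0.2],[0,0,0.4],[0,0,0.6],[0,0,0.4],[0,0,0.2],[0,0,0]],"twist":[[0,0,0],[0,0,0],[0,0,0],[0,0,0],[0,0,0],[0,0,0],[0,0,0],[0,0,0],[0,0,0],[0,0,0],[0,0,0],[0,0,0]],"claw":[-0.6,-0.6,-0.6,-0.6,-0.6,-0.6,-0.6,-0.6,-0.6,-0.6,-0.6,-0.6]}' 100
python3 slope.py
```

```text
time: 21.4
position: [480.1, 5.0, 54.5]
orientation: [0.999, 0.039, 0.001, 0.0]
force: [0.2, 0.3, -1.4]
width: 0.411
grip_force: 99.5
[-104.7 -194.8   54.5]
-28 88.1; -22 88.3; -16 88.5; -10 88.5; -4 88.5; 2 88.6; 8 88.5; 14 88.5; 20 88.2; 26 87.8; 32 64.0;
```

```bash
python3 -m handwheel '{"offset":[[0,0,0.3],[0,0,0.6],[0,0,0.8],[0,0,0.5],[0,0,0.3],[0.09,0.2,0],[0.18,0.4,0],[0.26,0.6,0],[0.35,0.8,0],[0.4,0.9,0],[0.4,0.9,0],[0.4,0.9,0]],"twist":[[0,0,0],[0,0,0],[0,0,0],[0,0,0],[0,0,0],[0,0,0],[0,0,0],[0,0,0],[0,0,0],[0,0,0],[0,0,0],[0,0,0]],"claw":[-0.6,-0.6,-0.6,-0.6,-0.6,-0.6,-0.6,-0.6,-0.6,-0.6,-0.6,-0.6]}' 100
python3 -m handwheel '{"offset":[[0.4,0.9,0],[0.4,0.9,0],[0.4,0.9,0],[0.35,0.8,0],[0.31,0.7,0],[0.22,0.5,0],[0.18,0.4,0],[0.09,0.2,0],[0.04,0.1,0],[0,0,0],[0,0,0]],"twist":[[0,0,0],[0,0,0],[0,0,0],[0,0,0],[0,0,0],[0,0,0],[0,0,0],[0,0,0],[0,0,0],[0,0,0],[0,0,0]],"claw":[-0.6,-0.6,-0.6,-0.6,-0.6,-0.6,-0.6,-0.6,-0.6,-0.6,-0.6]}' 100
python3 slope.py
```

```text
time: 22.45
position: [521.0, 101.0, 102.5]
orientation: [0.999, 0.039, -0.001, 0.0]
force: [0.7, 0.4, -1.4]
width: 0.407
grip_force: 99.6
time: 23.37
position: [568.3, 206.4, 103.2]
orientation: [0.999, 0.039, -0.0, 0.0]
force: [-0.8, -0.7, -1.0]
width: 0.409
grip_force: 99.6
[ -0.9  -0.9 103.2]
-28 136.9; -22 137.0; -16 137.2; -10 137.2; -4 137.2; 2 137.1; 8 137.2; 14 137.0; 20 136.6; 26 136.2; 32 113.1; 38 61.1; 44 54.5;
```

```bash
python3 -m handwheel '{"offset":[[0.05,0.05,-0.3],[0,0,-0.6],[0,0,-0.8],[0,0,-0.6],[0,0,-0.4],[0,0,-0.2],[0,0,-0.1],[0,0,0],[0,0,0]],"twist":[[0,0,0],[0,0,0],[0,0,0],[0,0,0],[0,0,0],[0,0,0],[0,0,0],[0,0,0],[0,0,0]],"claw":[-0.6,-0.6,-0.6,-0.6,-0.6,-0.6,-0.6,-0.6,-0.6]}' 100
python3 slope.py
```

```text
time: 24.17
position: [570.0, 208.1, 43.6]
orientation: [0.999, 0.039, 0.0, -0.0]
force: [-0.3, 0.4, -0.4]
width: 0.402
grip_force: 99.6
[ 0.8  0.6 43.6]
-28 77.3; -22 77.4; -16 77.6; -10 77.6; -4 77.6; 2 77.6; 8 77.6; 14 77.6; 20 77.3; 26 76.8; 32 54.3; 38 61.2;
```

```bash
python3 -m handwheel '{"offset":[[0,0,-0.12],[0,0,-0.1],[0,0,0],[0,0,0]],"twist":[[0,0,0],[0,0,0],[0,0,0],[0,0,0]],"claw":[-0.6,-0.6,-0.6,-0.6]}' 100
```

```text
time: 24.55
position: [570.1, 208.2, 39.4]
orientation: [0.999, 0.039, 0.001, -0.0]
force: [-1.1, -0.4, 3.3]
width: 0.411
grip_force: 99.7
```

```bash
python3 -m handwheel '{"offset":[[0,0,0],[0,0,0],[0,0,0],[0,0,0.3],[0,0,0.8],[0,0,1],[0,0,1],[0,0,0.5],[-0.13,-0.01,0],[-0.13,-0.01,0],[-0.13,-0.01,0],[-0.13,-0.01,0]],"twist":[[0,0,0],[0,0,0],[0,0,0],[0,0,0],[0,0,0],[0,0,0],[0,0,0],[0,0,1],[0,0,1],[0,0,1],[0,0,1],[0,0,1]],"claw":[0.3,0.3,0.3,0.3,0.3,0.3,0.3,0.3,0.3,0.3,0.3,0.3]}' 100
python3 -m handwheel '{"offset":[[-0.13,-0.01,0],[-0.13,-0.01,0],[-0.13,-0.01,0],[-0.13,-0.01,0],[-0.13,-0.01,0],[-0.13,-0.01,0],[-0.13,-0.01,0],[-0.13,-0.01,0],[-0.13,-0.01,0],[-0.13,-0.01,0],[-0.13,-0.01,0],[-0.13,-0.01,0]],"twist":[[0,0,1],[0,0,1],[0,0,1],[0,0,1],[0,0,1],[0,0,1],[0,0,1],[0,0,1],[0,0,1],[0,0,1],[0,0,1],[0,0,1]],"claw":[0,0,0,0,0,0,0,0,0,0,0,0]}' 
python3 -m handwheel '{"offset":[[-0.13,-0.01,0],[-0.13,-0.01,0],[-0.13,-0.01,0],[-0.13,-0.01,0],[-0.13,-0.01,0],[-0.13,-0.01,0],[-0.13,-0.01,0],[-0.13,-0.01,0],[-0.13,-0.01,0],[-0.13,-0.01,0],[-0.13,-0.01,0],[-0.13,-0.01,0]],"twist":[[0,0,1],[0,0,1],[0,0,1],[0,0,1],[0,0,1],[0,0,1],[0,0,1],[0,0,1],[0,0,1],[0,0,1],[0,0,1],[0,0,1]],"claw":[0,0,0,0,0,0,0,0,0,0,0,0]}' 
python3 -m handwheel '{"offset":[[-0.13,-0.01,0],[-0.13,-0.01,0],[0,0,0],[0,0,0],[0,0,0],[0,0,0],[0,0,0]],"twist":[[0,0,1],[0,0,1],[0,0,1],[0,0,1],[0,0,1],[0,0,1],[0,0,1]],"claw":[0,0,0,0,0,0,0]}'
python3 - <<'E'
from h import *
s=monitor.sense();X=R.from_quat(s["orientation"]).as_matrix()[:,0];print(s["position"],s["joints"].round(2),np.degrees(np.arctan2(X[1],X[0])))
c=cams.calibration("wrist");im,d=cams.get_image("wrist");P=cloud(c,d);cv2.imwrite("pics/w7.png",im)
print("knob",rect(P,56,68,(450,540,170,240)));Q=todos(P)
print("cart dos",rect(Q,68,78,(-45,51,-30,30)))
c=cams.calibration("scene");im,d=cams.get_image("scene");Q=todos(cloud(c,d));print("cart dos scene",rect(Q,68,78,(-45,51,-30,30)))
E
```

```text
time: 25.55
position: [559.2, 207.2, 111.5]
orientation: [0.967, 0.257, 0.0, -0.0]
force: [0.2, -0.1, 0.8]
width: 0.651
grip_force: 0.0
time: 26.55
position: [528.0, 204.8, 111.3]
orientation: [0.709, 0.705, 0.0, 0.0]
force: [0.6, -0.7, 0.3]
width: 0.5
grip_force: 0.0
time: 27.55
position: [496.8, 202.4, 111.3]
orientation: [0.261, 0.965, 0.0, 0.0]
force: [-0.2, -0.4, -0.5]
width: 0.502
grip_force: 0.0
time: 28.13
position: [491.7, 202.0, 111.3]
orientation: [-0.041, 0.999, 0.0, 0.0]
force: [0.7, 0.1, 0.3]
width: 0.497
grip_force: 0.0
[491.71717827 202.0163832  111.34380178] [ 0.37  0.46  1.91  0.    0.76 -1.29] -175.2680128041701
knob (1522, array([503.1, 205.2]), array([73. , 34.9]), 1.3, 62.7)
cart dos (3424, array([-6. ,  0.5]), array([54.3, 36. ]), 0.1, 73.1)
cart dos scene (321, array([-0. ,  0.3]), array([38.4, 61.8]), 87.5, 72.5)
```

```bash
python3 -m handwheel '{"offset":[[0.04,-0.03,-1],[0,0,-1],[0,0,-1],[0,0,-0.35],[0,0,0],[0,0,0],[0,0,0],[0,0,0],[0,0,0],[0,0,0],[0,0,0]],"twist":[[0,0,0],[0,0,0],[0,0,0],[0,0,0],[0,0,0],[0,0,0],[0,0,0],[0,0,0],[0,0,0],[0,0,0],[0,0,0]],"claw":[0,0,0,0,0,-1,-1,-1,-1,-1,-1]}' 60
```

```text
time: 29.15
position: [493.2, 202.1, 45.2]
orientation: [-0.039, 0.999, 0.001, 0.001]
force: [-2.3, 3.5, 6.9]
width: 0.097
grip_force: 59.9
```

```bash
python3 -m handwheel '{"offset":[[0,0,0],[0,0,0],[0,0,0],[0,0,0],[0,0,0],[0,0,0],[0,0,0],[0,0,0],[0,0,0],[0,0,0],[0,0,0],[0,0,0]],"twist":[[0,0,-1],[0,0,-1],[0,0,-1],[0,0,-1],[0,0,-1],[0,0,-1],[0,0,-1],[0,0,-1],[0,0,-1],[0,0,-1],[0,0,-1],[0,0,-1]],"claw":[-1,-1,-1,-1,-1,-1,-1,-1,-1,-1,-1,-1]}'
python3 -m handwheel '{"offset":[[0,0,0],[0,0,0],[0,0,0],[0,0,0],[0,0,0],[0,0,0],[0,0,0],[0,0,0]],"twist":[[0,0,-1],[0,0,-1],[0,0,-1],[0,0,-1],[0,0,-1],[0,0,-1],[0,0,-0.5],[0,0,0]],"claw":[-1,-1,-1,-1,-1,-1,-1,-1]}'
python3 - <<'E'
from h import *
s=monitor.sense();X=R.from_quat(s["orientation"]).as_matrix()[:,0];print(s["position"],s["joints"].round(2),np.degrees(np.arctan2(X[1],X[0])),s["wrist_torque"])
c=cams.calibration("scene");im,d=cams.get_image("scene");Q=todos(cloud(c,d));print("cart dos scene",rect(Q,68,78,(-45,51,-30,30)))
E
```

```text
time: 30.15
position: [492.4, 200.6, 45.2]
orientation: [0.467, 0.884, -0.0, 0.0]
force: [-3.3, -5.1, 12.4]
width: 0.1
grip_force: 60.6
time: 30.82
position: [491.6, 200.4, 45.2]
orientation: [0.694, 0.72, -0.001, 0.0]
force: [-5.7, -5.1, 14.8]
width: 0.103
grip_force: 67.6
[491.5828538  200.35958952  45.15833803] [ 0.37  0.58  1.93 -0.    0.63  0.33] 92.03428713120316 [-0.86702462  0.9757586   1.0934698 ]
cart dos scene (322, array([ 8.9, -0.4]), array([39.1, 61.7]), 89.7, 72.4)
```

Knob is at its stop and the cartridge is drawn to x = +8.9 mm, which matches a 4 mm seal push. Releasing it and moving to the guard tab.

```bash
python3 -m handwheel '{"offset":[[0,0,0],[0,0,0],[0,0,0],[0,0,0.4],[0,0,1],[0,0,1],[0,0,0.8],[0.05,-0.26,0],[0.05,-0.26,0],[0.05,-0.26,0],[0.05,-0.26,0],[0.05,-0.26,0]],"twist":[[0,0,0.4],[0,0,0],[0,0,0],[0,0,0],[0,0,0],[0,0,0],[0,0,0],[0,0,1],[0,0,1],[0,0,1],[0,0,1],[0,0,1]],"claw":[0,0,0,0,0,0,0,0,0,0,0,0]}' 40
python3 -m handwheel '{"offset":[[0.05,-0.26,0],[0.05,-0.26,0],[0.05,-0.26,0],[0.05,-0.26,0],[0.05,-0.26,0],[0.05,-0.26,0],[0.05,-0.26,0],[0.05,-0.26,0],[0.05,-0.26,0],[0.05,-0.26,0],[0.05,-0.26,0],[0.05,-0.26,0]],"twist":[[0,0,1],[0,0,1],[0,0,1],[0,0,1],[0,0,1],[0,0,1],[0,0,1],[0,0,1],[0,0,1],[0,0,1],[0,0,1],[0,0,1]],"claw":[0,0,0,0,0,0,0,0,0,0,0,0]}'
python3 -m handwheel '{"offset":[[0.05,-0.26,0],[0.05,-0.26,0],[0,0,0],[0,0,0]],"twist":[[0,0,1],[0,0,0.1],[0,0,0],[0,0,0]],"claw":[0,0,0,0]}'
python3 - <<'E'
from h import *
s=monitor.sense();X=R.from_quat(s["orientation"]).as_matrix()[:,0];print(s["position"],todos(s["position"][None]),s["joints"].round(2),np.degrees(np.arctan2(X[1],X[0])))
for n in("scene","wrist"):
    c=cams.calibration(n);im,d=cams.get_image(n);Q=todos(cloud(c,d));print("tab",rect(Q,51,63,(-90,-51,-125,-80)), "cart",rect(Q,68,78,(-45,51,-30,30)))
    cv2.imwrite(f"pics/{n}8.png",im)
E
```

```text
time: 31.87
position: [497.7, 175.2, 108.6]
orientation: [0.506, 0.863, 0.0, 0.0]
force: [-0.9, -0.4, -0.1]
width: 0.501
grip_force: 0.0
time: 32.87
position: [509.7, 112.7, 108.5]
orientation: [0.007, 1.0, 0.0, 0.0]
force: [0.3, 0.9, 0.3]
width: 0.499
grip_force: 0.0
time: 33.2
position: [511.6, 102.4, 108.2]
orientation: [-0.037, 0.999, 0.0, 0.0]
force: [-0.5, 0.1, 0.6]
width: 0.498
grip_force: 0.0
[511.60425949 102.44852981 108.22145613] [[ -65.65258951 -100.10903012  108.22145613]] [ 0.17  0.46  1.94  0.    0.75 -1.47] -175.70220238879745
tab (95, array([-65.1, -99.9]), array([27.8, 21.2]), 0.3, 58.8) cart (327, array([ 8.6, -0.2]), array([37.7, 61.8]), 89.5, 72.5)
tab (1322, array([-65.8, -99.3]), array([19.6, 29.6]), 89.3, 59.0) cart (884, array([14.1, -1.2]), array([40.2, 78. ]), 84.4, 72.4)
```

View pics/wrist8.png

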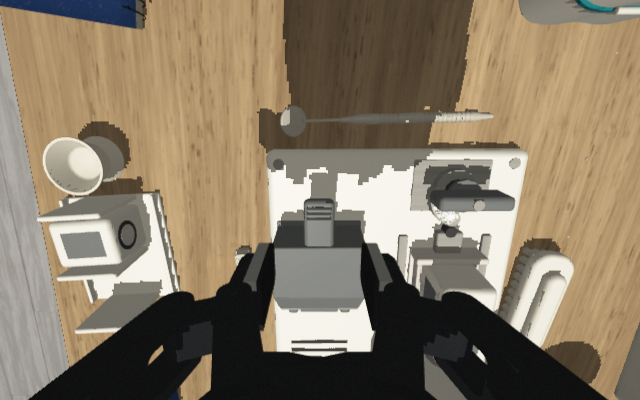

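Tab (318,222) sits midway between the fingers and the knob bar at (475,200) lies along doser y. Gripping the tab and lifting through the arc.

```bash
python3 -m handwheel '{"offset":[[0.02,0.02,-1],[0,0,-1],[0,0,-1],[0,0,-0.5],[0,0,0],[0,0,0],[0,0,0],[0,0,0],[0,0,0],[0,0,0]],"twist":[[0,0,0],[0,0,0],[0,0,0],[0,0,0],[0,0,0],[0,0,0],[0,0,0],[0,0,0],[0,0,0],[0,0,0]],"claw":[0,0,0,0,0,-1,-1,-1,-1,-1]}' 30
python3 -m handwheel '{"offset":[[0.14,0.01,0.36],[0.14,0.01,0.36],[0.2,0.015,0.33],[0.2,0.015,0.33],[0.25,0.02,0.29],[0.25,0.02,0.29],[0.3,0.025,0.24],[0.3,0.025,0.24],[0,0,0]],"twist":[[0,0,0],[0,0,0],[0,0,0],[0,0,0],[0,0,0],[0,0,0],[0,0,0],[0,0,0],[0,0,0]],"claw":[-1,-1,-1,-1,-1,-1,-1,-1,-1]}'
python3 -c "
from h import *
s=monitor.sense();print(todos(s['position'][None]).round(1))"
```

```text
time: 34.13
position: [512.4, 103.3, 38.7]
orientation: [-0.039, 0.999, 0.0, 0.001]
force: [-1.1, 4.1, 1.9]
width: 0.223
grip_force: 32.4
time: 34.88
position: [547.5, 106.1, 87.4]
orientation: [-0.039, 0.999, 0.0, -0.001]
force: [-2.0, 5.3, -1.0]
width: 0.221
grip_force: 34.4
[[-29.6 -99.3  87.4]]
```

Still gripping and tracking the arc, so I'll continue.

```bash
python3 -m handwheel '{"offset":[[0.33,0.025,0.18],[0.34,0.025,0.18],[0.36,0.03,0.12],[0.37,0.03,0.12],[0.38,0.03,0.06],[0.38,0.03,0.06],[0.38,0.03,0],[0.38,0.03,-0.02],[0.38,0.03,-0.07],[0.37,0.03,-0.08],[0,0,0]],"twist":[[0,0,0],[0,0,0],[0,0,0],[0,0,0],[0,0,0],[0,0,0],[0,0,0],[0,0,0],[0,0,0],[0,0,0],[0,0,0]],"claw":[-1,-1,-1,-1,-1,-1,-1,-1,-1,-1,-1]}'
python3 -c "
from h import *
s=monitor.sense();print(todos(s['position'][None]).round(1))
im,d=cams.get_image('scene');cv2.imwrite('pics/s9.png',cv2.resize(im[130:260,270:430],None,fx=4.5,fy=4.5,interpolation=cv2.INTER_CUBIC))"
```

```text
time: 35.8
position: [621.2, 112.0, 98.3]
orientation: [-0.039, 0.999, 0.0, -0.0]
force: [-2.8, 4.1, 4.6]
width: 0.225
grip_force: 38.9
[[ 44.4 -99.2  98.3]]
```

View pics/s9.png

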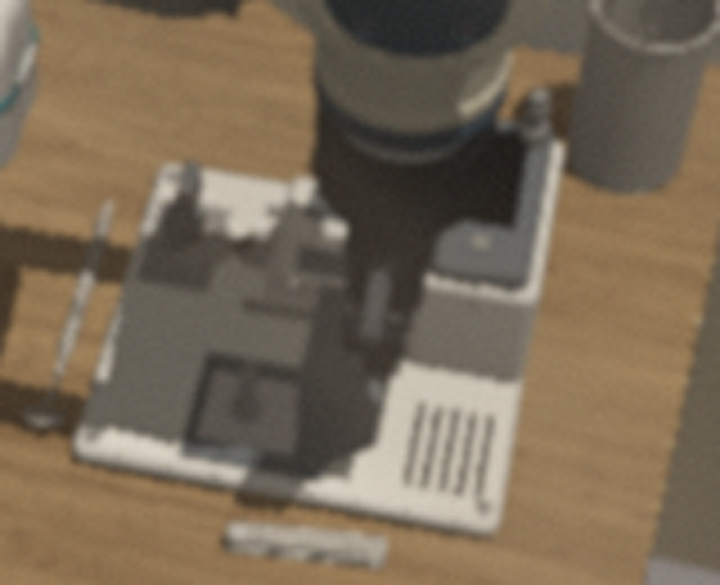

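The guard is upright at (345,400), with the switch exposed at (245,400). I'll push it 10° further, release, and go to the switch with the fingers shut.

```bash
python3 -m handwheel '{"offset":[[0.36,0.03,-0.12],[0.36,0.03,-0.15],[0,0,0],[0,0,0],[0,0,0],[0,0,0.6],[0,0,1],[0,0,1],[0,0,0.2],[-1,0.3,0],[-1,0.3,0],[-1,0.3,0]],"twist":[[0,0,0],[0,0,0],[0,0,0],[0,0,0],[0,0,0],[0,0,0],[0,0,0],[0,0,0],[0,0,0],[0,0,0],[0,0,0],[0,0,0]],"claw":[-1,-1,-1,-0.1,-0.1,-0.1,-0.1,-0.1,-0.1,-0.1,-0.1,-0.1]}'
python3 -m handwheel '{"offset":[[-0.95,0.3,0],[0,0.3,0],[0,0.1,0],[0,0,0],[0,0,0]],"twist":[[0,0,0],[0,0,0],[0,0,0],[0,0,0],[0,0,0]],"claw":[-1,-1,-1,-1,-1]}'
python3 - <<'E'
from h import *
s=monitor.sense();print(todos(s["position"][None]).round(1),s["width"])
c=cams.calibration("wrist");im,d=cams.get_image("wrist");Q=todos(cloud(c,d));cv2.imwrite("pics/w10.png",im)
m=(Q[...,0]>-60)&(Q[...,0]<0)&(abs(Q[...,1]+100)<30)&(Q[...,2]>31)&(Q[...,2]<50);print("lever",m.sum(),np.percentile(Q[m],[5,50,95],axis=0).round(1).tolist() if m.any() else "")
m=(Q[...,0]>0)&(Q[...,0]<90)&(abs(Q[...,1]+100)<35)&(Q[...,2]>50)&(Q[...,2]<140);print("hood",m.sum(),np.percentile(Q[m],[2,50,98],axis=0).round(1).tolist() if m.any() else "")
E
```

```text
time: 36.85
position: [574.6, 130.5, 148.6]
orientation: [-0.039, 0.999, -0.0, 0.0]
force: [-0.0, 0.4, -0.4]
width: 0.454
grip_force: 0.0
time: 37.27
position: [557.5, 144.8, 148.6]
orientation: [-0.039, 0.999, 0.0, 0.001]
force: [-0.5, 0.8, -0.3]
width: -0.002
grip_force: 0.0
[[-16.6 -61.5 148.6]] -0.0018940911682393427
lever 164 [[-27.9, -96.7, 36.6], [-24.8, -90.1, 45.9], [-20.4, -85.3, 48.5]]
hood 1968 [[14.3, -130.4, 50.4], [26.5, -113.8, 96.0], [43.7, -85.6, 98.2]]
```

View pics/w10.png

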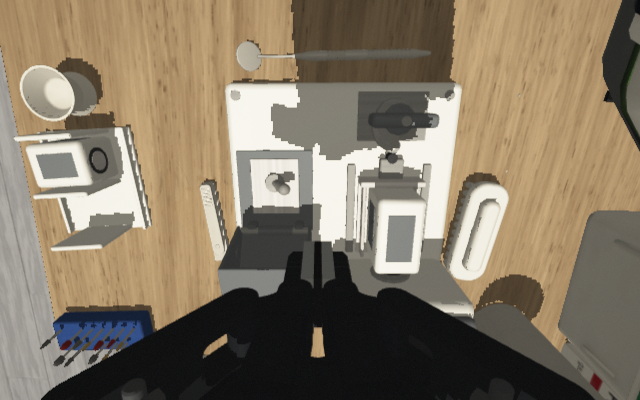

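The wrist picture shows the lever at (278,184) leaning towards the cradle (off), the guard open at (270,250) and the cartridge seated. That is already 11 pictures viewed against the allowed 10, so I'll view no more. Next, lower beside the lever and push.

```bash
python3 -m handwheel '{"offset":[[-0.16,0,-0.5],[-0.16,0,-1],[0,0,-1],[0,0,-1],[0,0,-1],[0,0,-0.8],[0,0,-0.35],[0,0,0],[0.01,-0.2,0],[0.02,-0.3,0],[0.02,-0.3,0],[0,0,0]],"twist":[[0,0,0],[0,0,0],[0,0,0],[0,0,0],[0,0,0],[0,0,0],[0,0,0],[0,0,0],[0,0,0],[0,0,0],[0,0,0],[0,0,0]],"claw":[-1,-1,-1,-1,-1,-1,-1,-1,-1,-1,-1,-1]}'
python3 -m handwheel '{"offset":[[0.02,-0.2,0],[0.02,-0.25,0],[0.02,-0.2,0],[0,-0.1,0],[0,0,0]],"twist":[[0,0,0],[0,0,0],[0,0,0],[0,0,0],[0,0,0]],"claw":[-1,-1,-1,-1,-1]}'
python3 -c "
from h import *
s=monitor.sense();print(todos(s['position'][None]).round(1))"
```

```text
time: 38.32
position: [552.3, 128.3, 37.3]
orientation: [-0.039, 0.999, 0.0, 0.002]
force: [0.1, -0.0, 1.5]
width: -0.002
grip_force: 0.5
time: 38.73
position: [552.3, 113.6, 35.4]
orientation: [-0.039, 0.999, 0.0, 0.0]
force: [0.8, 1.8, 0.5]
width: 0.001
grip_force: 1.3
[[-24.3 -92.2  35.4]]
```

```bash
python3 -m handwheel '{"offset":[[0,0.3,0.2],[0,0.3,0.6],[0,0.3,1],[0,0.3,1],[0,0,1],[0,0,1],[0,0,0.8],[0,0,0]],"twist":[[0,0,0],[0,0,0],[0,0,0],[0,0,0],[0,0,0],[0,0,0],[0,0,0],[0,0,0]],"claw":[-1,-1,-1,-1,-1,-1,-1,-1]}'
python3 - <<'E'
from h import *
s=monitor.sense();print(todos(s["position"][None]).round(1))
for n in("wrist","scene","top"):
    c=cams.calibration(n);im,d=cams.get_image(n);Q=todos(cloud(c,d));cv2.imwrite(f"pics/{n}11.png",im)
    m=(Q[...,0]>-50)&(Q[...,0]<-5)&(abs(Q[...,1]+100)<25)&(Q[...,2]>33)&(Q[...,2]<50);print(n,"lever",m.sum(),np.percentile(Q[m],[5,50,95],axis=0).round(1).tolist() if m.any() else "")
    m=(Q[...,0]>0)&(Q[...,0]<90)&(abs(Q[...,1]+100)<12)&(Q[...,2]>100)&(Q[...,2]<135);print("tab",m.sum(),np.percentile(Q[m],[2,50,98],axis=0).round(1).tolist() if m.any() else "")
    m=(Q[...,0]>0)&(Q[...,0]<90)&(abs(Q[...,1]+100)<35)&(Q[...,2]>90)&(Q[...,2]<135);print("hood",m.sum(),np.percentile(Q[m],[2,50,98],axis=0).round(1).tolist() if m.any() else "")
E
```

```text
time: 39.4
position: [554.1, 138.9, 151.5]
orientation: [-0.04, 0.999, 0.0, 0.003]
force: [-0.0, 0.4, 0.5]
width: 0.0
grip_force: 0.0
[[-20.5 -67.1 151.5]]
wrist lever 183 [[-27.8, -112.3, 36.6], [-24.6, -106.7, 45.0], [-20.1, -101.9, 48.6]]
tab 0 
hood 1129 [[18.8, -130.2, 94.2], [26.2, -110.0, 96.6], [39.0, -92.3, 98.3]]
scene lever 15 [[-25.5, -114.8, 36.5], [-22.0, -110.6, 46.3], [-18.3, -107.6, 47.6]]
tab 65 [[51.0, -110.5, 102.5], [57.2, -105.4, 120.6], [62.5, -90.6, 125.8]]
hood 473 [[20.5, -131.4, 90.7], [39.6, -106.1, 95.4], [60.8, -68.8, 123.9]]
top lever 0 
tab 0 
hood 0
```

The switch is on (lever tip at y ≈ -110). Now regripping the tab to lower the guard.

```bash
python3 -m handwheel '{"offset":[[0.8,-0.27,0],[0.8,-0.27,0],[0.8,-0.27,0],[0.8,-0.27,0],[0.8,-0.27,0],[0,0,0],[0,0,-0.6],[0,0,-1],[0,0,-0.7],[0,0,-0.3],[0,0,0],[0,0,0]],"twist":[[0,0,0],[0,0,0],[0,0,0],[0,0,0],[0,0,0],[0,0,0],[0,0,0],[0,0,0],[0,0,0],[0,0,0],[0,0,0],[0,0,0]],"claw":[-0.1,-0.1,-0.1,-0.1,-0.1,-0.1,-0.1,-0.1,-0.1,-0.1,-0.1,-0.1]}'
python3 -m handwheel '{"offset":[[0,0,0],[0,0,0],[0,0,0],[0,0,0]],"twist":[[0,0,0],[0,0,0],[0,0,0],[0,0,0]],"claw":[-1,-1,-1,-1]}' 30
python3 -c "
from h import *
s=monitor.sense();print(todos(s['position'][None]).round(1))"
```

```text
time: 40.55
position: [631.2, 111.0, 94.5]
orientation: [-0.039, 0.999, -0.0, -0.001]
force: [0.0, -0.2, 1.1]
width: 0.451
grip_force: 0.0
time: 40.88
position: [631.8, 112.6, 95.7]
orientation: [-0.039, 0.999, 0.001, 0.0]
force: [-0.5, 9.3, -1.7]
width: 0.23
grip_force: 32.5
[[ 55.  -99.4  95.7]]
```

```bash
python3 -m handwheel '{"offset":[[-0.38,-0.03,0.12],[-0.38,-0.03,0.11],[-0.39,-0.03,0.05],[-0.4,-0.03,0.05],[-0.4,-0.03,-0.02],[-0.4,-0.03,-0.02],[-0.39,-0.03,-0.09],[-0.39,-0.03,-0.09],[-0.37,-0.03,-0.15],[-0.37,-0.03,-0.16],[0,0,0]],"twist":[[0,0,0],[0,0,0],[0,0,0],[0,0,0],[0,0,0],[0,0,0],[0,0,0],[0,0,0],[0,0,0],[0,0,0],[0,0,0]],"claw":[-1,-1,-1,-1,-1,-1,-1,-1,-1,-1,-1]}'
python3 -c "
from h import *
s=monitor.sense();print(todos(s['position'][None]).round(1))"
```

```text
time: 41.8
position: [554.9, 106.6, 93.0]
orientation: [-0.039, 0.999, 0.001, 0.002]
force: [-4.3, 9.7, 9.5]
width: 0.225
grip_force: 33.8
[[-22.2 -99.4  93. ]]
```

```bash
python3 -m handwheel '{"offset":[[-0.33,-0.03,-0.22],[-0.34,-0.03,-0.22],[-0.29,-0.02,-0.27],[-0.29,-0.02,-0.27],[-0.24,-0.02,-0.32],[-0.24,-0.02,-0.32],[-0.18,-0.015,-0.35],[-0.18,-0.015,-0.36],[-0.08,-0.01,-0.22],[-0.08,-0.01,-0.23],[0,0,-0.1],[0,0,0]],"twist":[[0,0,0],[0,0,0],[0,0,0],[0,0,0],[0,0,0],[0,0,0],[0,0,0],[0,0,0],[0,0,0],[0,0,0],[0,0,0],[0,0,0]],"claw":[-1,-1,-1,-1,-1,-1,-1,-1,-1,-1,-1,-1]}'
python3 -c "
from h import *
s=monitor.sense();print(todos(s['position'][None]).round(1))"
```

```text
time: 42.8
position: [508.5, 102.7, 34.0]
orientation: [-0.039, 0.999, 0.001, -0.001]
force: [-6.2, 13.3, 4.7]
width: 0.226
grip_force: 41.7
[[-68.7 -99.6  34. ]]
```

```bash
python3 -m handwheel '{"offset":[[0,0,0],[0,0,0],[0,0,0],[0,0,0.6],[0,0,1],[0,0,0.6],[0.2,0.02,0],[0,0,0],[0,0,0]],"twist":[[0,0,0],[0,0,0],[0,0,0],[0,0,0],[0,0,0],[0,0,0],[0,0,0],[0,0,0],[0,0,0]],"claw":[-0.1,-0.1,-0.1,-0.1,-0.1,-0.1,-1,-1,-1]}'
python3 -m handwheel '{"offset":[[0,0,-0.4],[0,0,-0.3],[0,0,-0.1],[0,0,0]],"twist":[[0,0,0],[0,0,0],[0,0,0],[0,0,0]],"claw":[-1,-1,-1,-1]}'
```

```text
time: 43.55
position: [513.9, 101.3, 77.7]
orientation: [-0.039, 0.999, 0.0, 0.0]
force: [0.6, 0.1, -1.2]
width: 0.027
grip_force: 0.0
time: 43.88
position: [512.6, 101.2, 60.2]
orientation: [-0.039, 0.999, -0.0, -0.001]
force: [0.0, 0.7, 0.8]
width: 0.001
grip_force: 0.0
```

```bash
python3 -m handwheel '{"offset":[[0,0,-0.1],[0,0,-0.1],[0,0,-0.05],[0,0,0]],"twist":[[0,0,0],[0,0,0],[0,0,0],[0,0,0]],"claw":[-1,-1,-1,-1]}'
```

```text
time: 44.22
position: [513.4, 101.4, 58.5]
orientation: [-0.039, 0.999, -0.0, -0.0]
force: [-8.9, -1.8, 25.5]
width: -0.002
grip_force: 12.6
```

Pressed against the shut stop at 58.5 mm, the tab's nominal top, with 25 N. Backing off for the final check.

```bash
python3 -m handwheel '{"offset":[[0,0,0.4],[0,0,1],[0,0,1],[0,0,1],[0,0,1],[-0.5,-1,0.5],[-0.5,-1,0.5],[-0.5,-1,0],[-0.5,-1,0],[-0.5,-1,0],[0,0,0]],"twist":[[0,0,0],[0,0,0],[0,0,0],[0,0,0],[0,0,0],[0,0,0],[0,0,0],[0,0,0],[0,0,0],[0,0,0],[0,0,0]],"claw":[-1,-1,-1,-1,-1,-1,-1,-1,-1,-1,-1]}'
python3 - <<'E'
from h import *
c=cams.calibration("scene");im,d=cams.get_image("scene");Q=todos(cloud(c,d))
print("cart",rect(Q,68,78,(-45,51,-30,30)));print("tab",rect(Q,50,63,(-95,-51,-125,-80)));print("hood",rect(Q,57,64,(-48,10,-140,-60)))
print("knob",rect(Q,58,66,(-110,-50,-40,40)))
for q in "mixing_cup_mid short_cartridge_mid nail_clipper_mid mouth_mirror_mid nail_brush_mid".split():
    print(q,[(np.round(toworld(c,b["point"])).tolist(),round(b["conf"],2)) for b in finder.boxes_of(q,"scene")[:1]])
E
```

```text
time: 45.13
position: [461.6, -0.7, 164.6]
orientation: [-0.038, 0.999, -0.0, -0.001]
force: [-0.1, 0.2, -0.0]
width: 0.002
grip_force: 0.0
cart (326, array([ 8.9, -0.7]), array([39.6, 61.3]), 88.8, 72.3)
tab (98, array([-65.3, -99.1]), array([27.9, 21.4]), 3.4, 58.6)
hood (441, array([-23.8, -99.2]), array([47.1, 67.4]), 1.1, 60.0)
knob (70, array([-77.3,  -0. ]), array([10.9, 51. ]), 1.9, 61.9)
mixing_cup_mid [([494.0, -74.0, 25.0], 0.75)]
short_cartridge_mid [([552.0, -70.0, 47.0], 0.83)]
nail_clipper_mid [([602.0, 44.0, 9.0], 0.7)]
mouth_mirror_mid [([447.0, 151.0, 6.0], 0.63)]
nail_brush_mid [([578.0, 287.0, 24.0], 0.89)]
```

```bash
python3 -c "
from bench import robot
print(robot.close_job())"
```

```text
the job is handed in; nothing more can be done
None
```

I handed the job in at about 45 s: the cartridge is drawn tight on the seal, the knob is at its stop, the switch is on, the guard is shut, and the bystanders I re-checked are still where they stood. Two faults: the cartridge pitched about 28° nose-up in the grip on the first carry until I set it flat and regripped it, so "upright throughout" was not met, and I viewed 11 pictures instead of the allowed 10.

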